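Drop the glass jig's fence board into its notch and latch it

TASK

Set up the glass strip-cutting jig for the next strips: with the fingertips, push the fence board along its rails (towards the latch) until you feel it drop fully into the notch and lie flat there. Then push the latch's upright pin round so that the steel arm lies across the board and locks it in. Nothing is to be lifted, and the other things on the jig and table are to be left where they are.

Things in the scene. Friction and masses are not known exactly. Their poses are not given: they have to be found in the camera images.
- jig: jig fixed to the table: plywood base 270 x 380 mm (x = -150 to 120, y = -227 to 153 mm), 12 mm thick. Origin on the table surface, midway between the rails. x points across the rails, away from the robot; y along the rails, the way the board is pushed (roughly to the robot's left); z up
- track (a point): point midway between the rails at the height of their tops, at jig x = 0, y = 0, z = 42 mm. Two aluminium rails along jig y: x = -86 to -55 and 55 to 86 mm, tops at z = 42 mm, each with an outer lip up to z = 47 mm and out to 91.5 mm. Between them only the base with a thin green mat (z = 13 mm)
- notch_zone (a point): jig x = 0, y = 30 mm, z = 34 mm: middle of the zone where the notch may be. The notch is one recess in both rails, 84 mm long (board + 4 mm), 8 mm deep, square ends, floor at z = 34 mm. The board down in it has its centre between jig y = 8 and 52 mm; the exact place differs each time and is to be seen or felt. The rails run on about 58 mm beyond it
- board: loose wooden fence board across both rails, 0.25 to 0.5 kg: 170 mm (jig x) by 80 mm (jig y), 16 mm thick. Origin: centre of the underside; axes as the jig's. Starts 138 to 202 mm short of its place. Underside at z = 42 mm while it rides on the rails, 34 mm when down in the notch. It slides with 1 to 4 N; the notch's far end stops it; its front edge dips in first
- push_face (a point): middle of the board's flat upright rear face (jig -y side), 40 mm behind its centre and 19 mm above its underside. The face is 170 mm wide and 38 mm high: a batten 12 mm thick stands along the whole rear edge, 22 mm above the board's top. Push here, near the middle, square to the rails
- latch (a joint): turn of the latch, rad, growing clockwise seen from above: 0 = arm points along jig +y, beside the near rail, off the board; 1.57 = its stop, arm points along jig +x across the board (locked). Starts between -0.4 and 0.1, stays where it is left; about 1 N at the pin turns it
- latch_pivot (a point): axis of the latch at the arm's top face, 60.5 mm above the table; fixed at jig x = -107 mm, y = 37 mm. The steel arm is 18 mm wide, 8 mm thick and reaches 55 mm from the axis; its underside is at z = 52.5 mm, so it clears the board's top (50 mm) only when the board is down in the notch
- latch_pin (a point): middle of the latch's upright steel pin, 12 mm thick, from the arm's top (z = 60.5 mm) to z = 90.5 mm; 45 mm from the axis along the arm, 10 mm short of its end. Moves with the latch
- foil_roll: flat roll of copper foil, 52 mm across, 14 mm high, lying on the jig's base between the rails, beyond the notch; bystander. Origin at its underside
- oil_jar: little amber jar with a black cap, 26 mm across, 45 mm high, standing on the jig's base outside the rail nearer the robot, on the board's starting side; bystander. Origin at its underside
- tape_roll: roll of masking tape lying flat on the right of the table, 90 mm across, 24 mm high; bystander. Origin at its underside
- mug: white mug, 80 mm across, 95 mm high, on the left of the table; bystander. Origin at its underside
- pliers: pliers with red grips lying on the left of the table, about 170 mm long, 14 mm high; bystander. Origin at its underside
- burnisher: brush with a dark wooden handle, lying on the left of the table; bystander. Origin at its underside
- flux: white bottle with a blue cap, 56 mm across, 120 mm high, on the right of the table; bystander. Origin at its underside
There are look-alikes about, which are no part of the job. There is more than one size of the board; the job needs the largest.

How it is judged:
On the way, in this order (a step that is already met when the one before it is completed fails the run):
1. the board has dropped into the notch in both rails and lies flat (z of board in the frame of jig between 0.0315 and 0.0358 m and angle between board's own z axis and vertical below 0.035 rad and y of board in the frame of jig between 0.004 and 0.056 m), for 0.2 s.
2. the latch arm lies across the board (all of step 1 and value of joint latch above 1.3 rad), for 0.2 s.
At the end, for the whole second after the job is handed in: The board lies in the notch (underside 31.5 to 35.8 mm above the table, tilt under 0.035 rad, centre between y = 4 and 56 mm of the jig), at rest, and the latch is turned beyond 1.3 rad (all of step 2 and linear speed of board below 0.01 m/s); the robot touches nothing.
It fails at once if the board is lifted more than 12 mm off the rails (z of board in the frame of jig above 0.054 m).
It fails at once if the board is tipped up or knocked off its rails (angle between board's own z axis and vertical above 0.4 rad or z of board in the frame of jig below 0.025 m).
It fails at once if a bystander is moved by more than 30 mm (distance of any of foil_roll, oil_jar, tape_roll, mug, pliers, burnisher, flux from where it was at the start of the episode above 0.03 m).
It also fails if it takes over 54 s, if anything falls off the work surface, if the arm or the gripper's body presses on something with over 40 N, if the wrist force passes 120 N, or if a joint passes its speed limit or range.

ROBOT

A 7-joint arm with a two-finger parallel gripper is mounted at the origin on the work surface. World frame = base frame: x ahead of the robot, y to its left, z up, the work surface at z = 0. Lengths are in m, angles in rad, forces in N, time in s.
With the tool pointing down it reaches from about 0.4 to 0.85 m from the base axis. Payload 10.4 kg.
Tool frame: the origin (TCP) lies on the centre line of the jaws, within the pads' length; the fingertips stand 11 mm ahead of it and the grasp point (between the pads) lies 8 mm behind it (manip.finger_overhang is the distance from the TCP to the fingertips, in m); z points along the fingers, y is the line along which they close (so a half turn about z gives the same grasp; the last joint's range is limited). The gripper opens to 85 mm and grips with 20 to 120 N. Pads are 22 mm wide; open, the fingers measure 114 mm over their backs; the gripper's body (76 mm by 85 mm) begins 54 mm behind the grasp point. The pads swing forward as they close: fully open they stand 13 mm farther back than shut.
Start: joints at [-1.244, 0.332, -0.065, 1.46, 0.022, 1.35, -0.088], TCP at [0.214, 0.587, 0.205] pointing down, gripper open.
Joint ranges: [-2.6, 2.6], [-0.5, 2.12], [-1.47, 1.34], [0.16, 2.42], [-1.27, 4.41], [0.06, 2.06], [-2.6, 2.6]. Speed limits (rad/s): [2.22, 2.22, 2.79, 2.79, 3.14, 3.14, 3.14].

INTERFACE

Orientations are given as a unit quaternion [x, y, z, w].
In Python, from workcell import manip, imaging, workorder gives the robot as it stands.
- The arm moves only by the tool jog_arm, never from a script. Its argument "deltas" is a list of rows, each an object with "gripper": the opening, from 0 (shut) to 1 (fully open); "offset": the shift along the tool's x, y, z in m, a list of three; "rotation": the turn, a rotation vector about the tool's x, y, z in degrees, a list of three. In form: [{"gripper": gripper, "offset": [tx, ty, tz], "rotation": [ax, ay, az]}, ...]. A call has 1 to 20 rows; each row shifts and turns the commanded pose from where the row before left it, along the tool's axes as they then stand; what a row does not reach is not made up. A row lasts 1/10 s, in which the tool goes at most 50 mm and 8.59 degrees, less where a joint would pass 70% of its speed; a pose out of reach is approached as far as the arm can. A call with a gripper value outside its range is refused whole. The fingers move at their own pace and stop on an object; "newtons" is the grip in N (left out, the last holds). Time passes only in rows, so rows that do not move let the fingers close. It gives the time, the measured TCP pose, the force, the opening and the grip force at its end, in the units of the state.
- manip.get_obs(): the state, without advancing time (a new reading comes with each control period).
- imaging.camera(name): name is "side" or "top" or "wrist"; returns the picture (400x640x3 uint8, blue, green, red); there is no depth.
- imaging.camera_model(name): a dict with "camera_matrix" (3x3 intrinsics, pixels), "k1" (the pictures are not rectified: a ray, as slopes to the right and down, at radius r is drawn at 1 + k1 r^2 times it, then the intrinsics apply), "world_to_cam" (4x4, takes a point from world to camera coordinates); the wrist camera has in their place "hand_eye" (4x4, takes a point from camera to tool coordinates, whose origin is the TCP and whose axes are the flange's). Camera axes: x right, y up, looking along -z (the intrinsics and any distortion apply to the point x, -y, -z); pixel columns grow to the right and rows downward; lengths in m; the calibration is good to about 2 mm. A picture is of the moment at which its call begins: read the wrist's pose just before it. camera_model takes no time and is no camera call.
- workorder.hand_in(): hands the job in; it is judged then, once.
The state is a dict: "clock": time; "joint_pos": joint angles; "joint_velocities": joint speeds; "tau": joint torques, N m; "position": TCP position; "ee_rot": TCP orientation; "ft_force": force on the tool from outside, world axes, zero at the start; "torque": the same for the moment, N m; "grip_width": opening from 0.0 (shut) to 1.0 (fully open); "grasp_force": force on a finger pad.
Only numpy, scipy, OpenCV 4.12 (cv2) and the standard library are available. Lean on these libraries where they do the work, as an engineer would, in place of code of your own. Each camera call takes 0.05 s, during which the arm holds its last target. There are 200 camera calls.

## Working session

There is one attempt and no reset: what is moved stays moved. The work goes in short steps, Python scripts to look and compute and a tool call to move; the robot and the scene stay as the last step left them, time stands still between calls to the robot, and variables do not carry over. Pictures are saved under pics/ and viewed, at most 10 in all, crops included, and the job is handed in when it is done.

Besides the shell and the picture viewer there is one more tool, called after "Request:" as name(argument=value, ...), one argument or row to a line, values as JSON. jog_arm: Moves the arm, as the interface text tells. Its arguments: {"type":"object","properties":{"deltas":{"type":"array","items":{"type":"object","properties":{"gripper":{"type":"number"},"offset":{"type":"array","items":{"type":"number"}},"rotation":{"type":"array","items":{"type":"number"}}}}},"newtons":{"type":"number"}},"required":["deltas"]}

```bash
ls; mkdir -p pics; python3 - <<'E'
from workcell import manip, imaging
import cv2
o=manip.get_obs(); print({k:o[k] for k in('clock','position','ee_rot','ft_force','grip_width')})
for n in('top','side'):
    cv2.imwrite(f'pics/{n}0.png',imaging.camera(n)); m=imaging.camera_model(n); print(m)
print(imaging.camera_model('wrist'), manip.finger_overhang)
E
```

```text
pics
{'clock': 0.0, 'position': array([0.21407271, 0.58678132, 0.20411827]), 'ee_rot': array([ 1.73993585e-01,  9.84746550e-01, -6.76861590e-04, -8.24391572e-05]), 'ft_force': array([-0.50194671,  0.6143017 , -0.0671385 ]), 'grip_width': 1.0020103946072367}
{'camera_matrix': array([[482.15131924,   0.        , 315.01623962],
       [  0.        , 482.15131924, 193.52906953],
       [  0.        ,   0.        ,   1.        ]]), 'k1': -0.07143095479891295, 'world_to_cam': array([[ 0.02885843, -0.99955352,  0.00774304, -0.03747462],
       [ 0.99269173,  0.02956666,  0.11699979, -0.48438196],
       [-0.11717649,  0.00431002,  0.99310175, -1.350691  ],
       [ 0.        ,  0.        ,  0.        ,  1.        ]])}
{'camera_matrix': array([[411.6426387 ,   0.        , 319.30066513],
       [  0.        , 411.6426387 , 203.08980304],
       [  0.        ,   0.        ,   1.        ]]), 'k1': -0.05370935418248628, 'world_to_cam': array([[ 0.85474564, -0.51902184,  0.00512099, -0.44187413],
       [ 0.37801353,  0.62922802,  0.67910078, -0.22819711],
       [-0.35569041, -0.57852262,  0.73402719, -0.92334044],
       [ 0.        ,  0.        ,  0.        ,  1.        ]])}
{'camera_matrix': array([[319.50797131,   0.        , 317.53580189],
       [  0.        , 319.50797131, 201.77530673],
       [  0.        ,   0.        ,   1.        ]]), 'k1': -0.02156278616732683, 'hand_eye': array([[ 5.89529824e-04,  9.62627633e-01,  2.70827792e-01,
         6.81132063e-02],
       [ 9.99998433e-01, -1.15467305e-04, -1.76635078e-03,
         1.34056317e-03],
       [-1.66906632e-03,  2.70828409e-01, -9.62626193e-01,
        -1.68195647e-01],
       [ 0.00000000e+00,  0.00000000e+00,  0.00000000e+00,
         1.00000000e+00]])} 0.011
```

View pics/top0.png

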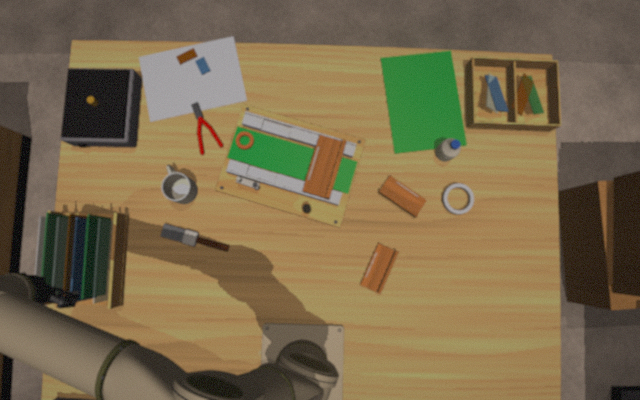

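View pics/side0.png

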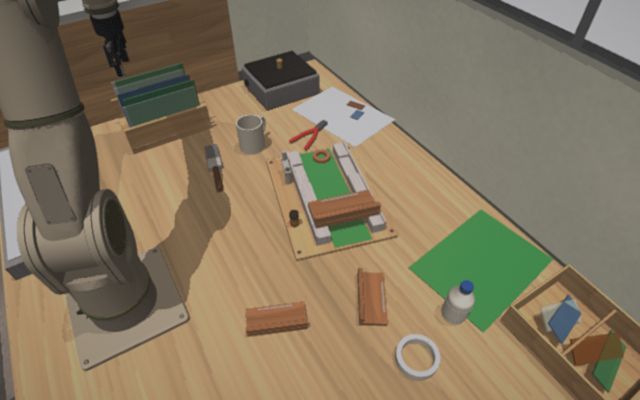

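Top view: three boards, at (323,167) on the rails, and at (402,196) and (378,268) loose on the table. The one on the rails spans both rails and is the longest, so it fits; the other two are shorter. The jig's corners are near (247,108), (363,140), (340,224) and (217,187), and the latch is near (248,184). I'll confirm with an enlarged crop.

```bash
cat > h.py <<'E'
import numpy as np, cv2
from workcell import manip, imaging
from scipy.spatial.transform import Rotation as R
def cam(name,obs=None):
    m=imaging.camera_model(name)
    if name=='wrist':
        T=np.eye(4);T[:3,:3]=R.from_quat(obs['ee_rot']).as_matrix();T[:3,3]=obs['position']
        return m,T@m['hand_eye']
    return m,np.linalg.inv(m['world_to_cam'])
def cast(name,px,z,obs=None):
    m,C=cam(name,obs); k=m['k1']
    s=cv2.undistortPoints(np.array(px,float).reshape(-1,1,2),m['camera_matrix'],np.array([k,0,0,0.]))[:,0]
    d=np.c_[s[:,0],-s[:,1],-np.ones(len(s))]@C[:3,:3].T
    return C[:3,3]+d*((z-C[2,3])/d[:,2])[:,None]
def project(name,P,obs=None):
    m,C=cam(name,obs); p=(np.atleast_2d(P)-C[:3,3])@C[:3,:3]
    s=np.c_[p[:,0],-p[:,1]]/-p[:,2:]; s=s*(1+m['k1']*(s**2).sum(1,keepdims=True))
    K=m['camera_matrix']; return s@K[:2,:2].T+K[:2,2]
E
python3 - <<'E'
import cv2
i=cv2.imread('pics/top0.png')[95:235,205:375]
cv2.imwrite('pics/c0.png',cv2.resize(i,None,fx=4.4,fy=4.2,interpolation=cv2.INTER_CUBIC) if 0 else cv2.resize(i,None,fx=4,fy=4,interpolation=cv2.INTER_CUBIC))
E
```

```text
(no output)
```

View pics/c0.png

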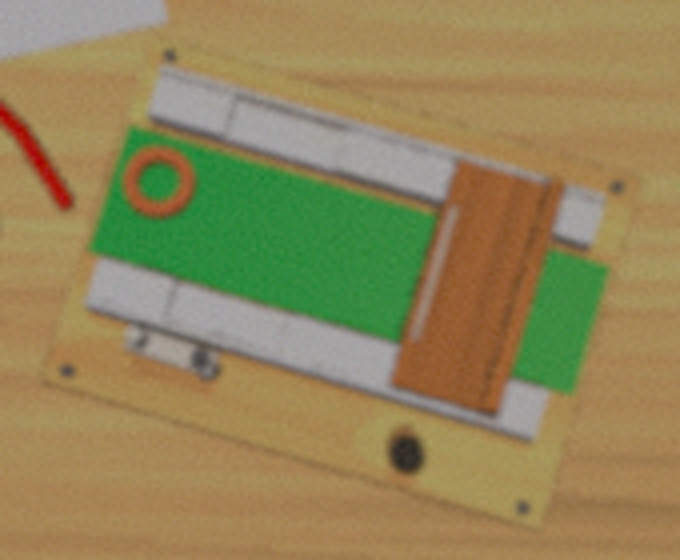

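The crop confirms it: the board on the rails is the largest, with its batten on the right (-y) side. Crop pixels:
- Screws: (168,55), (617,187), (523,508), (67,371).
- Notch's far ends: about (230,115) and (172,300).
- Latch: pivot (205,358), with the other end at (135,340). I still have to tell which of those is the pin.

```bash
cat >> h.py <<'E'
def crop(p): return np.array(p,float)/4+[205-.375,95-.375]
E
python3 - <<'E'
from h import *
s=cast('top',crop([(168,55),(617,187),(523,508),(67,371)]),.012)
print(s.round(4), [np.linalg.norm(s[i]-s[(i+1)%4]).round(4) for i in range(4)])
c=s.mean(0)
y=(s[0]-s[1])+(s[3]-s[2]); a=np.arctan2(-y[0],y[1])
x=(s[0]-s[3])+(s[1]-s[2]); b=np.arctan2(x[1],x[0]); print(a,b)
t=(a*.6+b*.4); Rm=np.array([[np.cos(t),-np.sin(t)],[np.sin(t),np.cos(t)]])
o=c[:2]-Rm@[-.015,-.037]; print('jig',t,o)
J=lambda p,z:(cast('top',crop(p),z)[:,:2]-o)@Rm
print('rails ends',J([(163,68),(608,193),(86,305),(532,440)],.045).round(4))
print('notch',J([(230,115),(172,300)],.038).round(4),J([(345,130),(285,325)],.038).round(4))
print('batten rear',J([(563,180),(497,412)],.080).round(4),'front',J([(455,162),(393,383)],.058).round(4))
print('latch',J([(205,358),(198,357),(135,340),(140,342)],.0605).round(4),J([(205,358),(210,372),(138,340)],.0905).round(4),'jar',J([(406,452)],.057))
E
```

```text
[[ 0.7353  0.1867  0.012 ]
 [ 0.6453 -0.1477  0.012 ]
 [ 0.4076 -0.0842  0.012 ]
 [ 0.4971  0.2489  0.012 ]] [np.float64(0.3463), np.float64(0.2461), np.float64(0.345), np.float64(0.2462)]
-0.26261027400912873 -0.25830816223987096
jig -0.26088942930142567 [0.59537253 0.08278899]
rails ends [[ 0.0899  0.1298]
 [ 0.0934 -0.2038]
 [-0.0912  0.1296]
 [-0.0928 -0.2014]]
notch [[ 0.072   0.074 ]
 [-0.0694  0.0732]] [[ 0.0851 -0.009 ]
 [-0.0635 -0.0096]]
batten rear [[ 0.0847 -0.1702]
 [-0.0849 -0.172 ]] front [[ 0.0805 -0.093 ]
 [-0.0836 -0.0965]]
latch [[-0.1048  0.0346]
 [-0.1055  0.0395]
 [-0.1067  0.0855]
 [-0.107   0.0817]] [[-0.1077  0.0301]
 [-0.116   0.0239]
 [-0.109   0.0779]] jar [[-0.12737511 -0.11914561]]
```

Request:
jog_arm(
  deltas=[
    {"gripper": 0.5, "offset": [-0.041, -0.003, 0], "rotation": [0, 0, 4.25]},
    {"gripper": 0.5, "offset": [-0.041, -0.003, 0], "rotation": [0, 0, 4.25]},
    {"gripper": 0.5, "offset": [-0.041, -0.003, 0], "rotation": [0, 0, 4.25]},
    {"gripper": 0.5, "offset": [-0.041, -0.003, 0], "rotation": [0, 0, 4.25]},
    {"gripper": 0.5, "offset": [-0.041, -0.003, 0], "rotation": [0, 0, 4.25]},
    {"gripper": 0.5, "offset": [-0.041, -0.003, 0], "rotation": [0, 0, 4.25]},
    {"gripper": 0.5, "offset": [-0.041, -0.003, 0], "rotation": [0, 0, 4.25]},
    {"gripper": 0.5, "offset": [-0.041, -0.003, 0], "rotation": [0, 0, 4.25]},
    {"gripper": 0.5, "offset": [-0.041, -0.003, 0], "rotation": [0, 0, 4.25]},
    {"gripper": 0.5, "offset": [-0.041, -0.003, 0], "rotation": [0, 0, 4.25]},
    {"gripper": 0.5, "offset": [-0.041, -0.003, 0], "rotation": [0, 0, 4.25]},
    {"gripper": 0.5, "offset": [-0.041, -0.003, 0], "rotation": [0, 0, 4.25]},
    {"gripper": 0.5, "offset": [-0.041, -0.003, 0], "rotation": [0, 0, 4.25]},
    {"gripper": 0.5, "offset": [-0.041, -0.003, 0], "rotation": [0, 0, 4.25]},
    {"gripper": 0.5, "offset": [-0.041, -0.003, 0], "rotation": [0, 0, 4.25]},
    {"gripper": 0.5, "offset": [-0.041, -0.003, 0], "rotation": [0, 0, 4.25]},
    {"gripper": 0.5, "offset": [-0.041, -0.003, 0], "rotation": [0, 0, 4.25]},
    {"gripper": 0.5, "offset": [-0.041, -0.003, 0], "rotation": [0, 0, 4.25]},
    {"gripper": 0.5, "offset": [-0.041, -0.003, 0], "rotation": [0, 0, 4.25]},
    {"gripper": 0.5, "offset": [0, 0, 0], "rotation": [0, 0, 4.25]},
  ],
)

```text
clock: 2.1
position: [0.5447, -0.0567, 0.2051]
ee_rot: [0.797, 0.604, -0.001, 0.001]
ft_force: [-0.5, 0.4, 0.1]
grip_width: 0.5
grasp_force: 0.0
```

```bash
cat >> h.py <<'E'
t=-.2609; o=np.array([.5954,.0828]); Rm=np.array([[np.cos(t),-np.sin(t)],[np.sin(t),np.cos(t)]])
def jpose(ob):
    A=R.from_quat(ob['ee_rot']).as_matrix(); return np.r_[(ob['position'][:2]-o)@Rm,ob['position'][2]],A
def goto(jx,jy,z):
    "tool-frame shift to the jig point, and angle of tool y from jig x (deg), tilt"
    ob=manip.get_obs(); p,A=jpose(ob); W=np.r_[o+Rm@[jx,jy],z]
    a=np.degrees(np.arctan2(A[1,1],A[0,1])-t)
    print('clock',round(ob['clock'],2),'jig pos',p.round(4),'shift',(A.T@(W-ob['position'])).round(4),'yaw off jig',a.round(2),'tilt',A[:,2].round(3),'F',(Rm.T@ob['ft_force'][:2]).round(2),ob['ft_force'][2].round(2),'g',round(ob['grip_width'],2))
E
python3 -c "
from h import *
goto(0,-.215,.12)"
```

```text
clock 2.1 jig pos [-0.013  -0.1479  0.2051] shift [-0.0668  0.0139  0.0852] yaw off jig -0.78 tilt [-0.    -0.002 -1.   ] F [-0.6  0.3] 0.14 g 0.5
```

Request:
jog_arm(
  deltas=[
    {"gripper": 0.5, "offset": [-0.022, 0.005, 0], "rotation": [0, 0, -0.8]},
    {"gripper": 0.5, "offset": [-0.023, 0.005, 0], "rotation": [0, 0, 0]},
    {"gripper": 0.5, "offset": [-0.022, 0.004, 0.02], "rotation": [0, 0, 0]},
    {"gripper": 0.5, "offset": [0, 0, 0.03], "rotation": [0, 0, 0]},
    {"gripper": 0.5, "offset": [0, 0, 0.03], "rotation": [0, 0, 0]},
    {"gripper": 0.5, "offset": [0, 0, 0], "rotation": [0, 0, 0]},
  ],
)

```text
clock: 2.7
position: [0.5401, -0.1177, 0.1212]
ee_rot: [0.789, 0.614, -0.003, -0.002]
ft_force: [0.7, 1.2, 0.3]
grip_width: 0.498
grasp_force: 0.0
```

```bash
python3 -c "
from h import *
goto(0,-.215,.062)
ob=manip.get_obs(); cv2.imwrite('pics/w1.png',imaging.camera('wrist'))
J=lambda x,y,z:np.r_[o+Rm@[x,y],z]
print(project('wrist',[J(.085,-.171,.08),J(-.085,-.171,.08),J(-.107,.037,.0605),J(-.107,.082,.0905)],ob))"
```

```text
clock 2.7 jig pos [-0.0017 -0.208   0.1212] shift [-0.007   0.002   0.0592] yaw off jig 0.7 tilt [-0.007  0.    -1.   ] F [0.41 1.31] 0.33 g 0.5
[[ 448.93276019  166.16065499]
 [ 191.78426669  162.66132114]
 [ 137.36708067 -205.82527668]
 [  95.85338713 -378.29402985]]
```

View pics/w1.png

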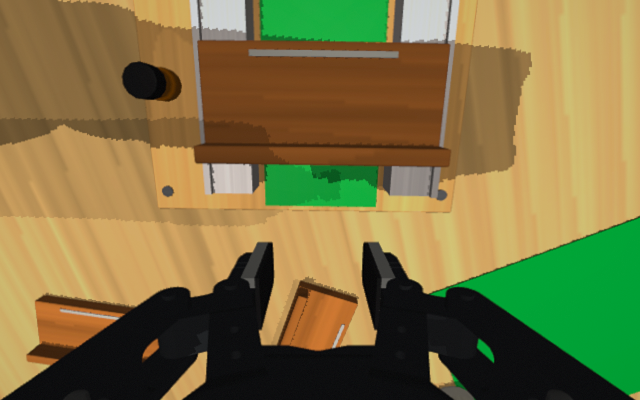

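Wrist view: the batten's rear edge runs from (195,163) to (450,165), matching the prediction. The fingertips are behind it and clear, and the jar is at (150,80). Next I'll lower and push.

Request:
jog_arm(
  deltas=[
    {"gripper": 0.5, "offset": [-0.007, 0.002, 0.02], "rotation": [0, 0, 0]},
    {"gripper": 0.5, "offset": [0, 0, 0.02], "rotation": [0, 0, 0]},
    {"gripper": 0.5, "offset": [0, 0, 0.022], "rotation": [0, 0, 0]},
    {"gripper": 0.5, "offset": [0, 0, 0], "rotation": [0, 0, 0]},
    {"gripper": 0.5, "offset": [0, 0, 0], "rotation": [0, 0, 0]},
  ],
)

```text
clock: 3.25
position: [0.5439, -0.1254, 0.0645]
ee_rot: [0.789, 0.614, 0.0, 0.0]
ft_force: [0.5, 0.0, -0.2]
grip_width: 0.5
grasp_force: 0.0
```

```bash
python3 -c "
from h import *
goto(0,-.182,.058)"
```

```text
clock 3.25 jig pos [ 0.004  -0.2144  0.0645] shift [ 0.0325 -0.0036  0.0065] yaw off jig 0.72 tilt [ 0.001 -0.    -1.   ] F [0.5  0.16] -0.16 g 0.5
```

Request:
jog_arm(
  deltas=[
    {"gripper": 0.5, "offset": [0.005, -0.003, 0.006], "rotation": [0, 0, 0.7]},
    {"gripper": 0.5, "offset": [0.01, 0, 0], "rotation": [0, 0, 0]},
    {"gripper": 0.5, "offset": [0.008, 0, 0], "rotation": [0, 0, 0]},
    {"gripper": 0.5, "offset": [0.005, 0, 0], "rotation": [0, 0, 0]},
    {"gripper": 0.5, "offset": [0.005, 0, 0], "rotation": [0, 0, 0]},
    {"gripper": 0.5, "offset": [0.006, 0, 0], "rotation": [0, 0, 0]},
    {"gripper": 0.5, "offset": [0.006, 0, 0], "rotation": [0, 0, 0]},
    {"gripper": 0.5, "offset": [0.006, 0, 0], "rotation": [0, 0, 0]},
    {"gripper": 0.5, "offset": [0.006, 0, 0], "rotation": [0, 0, 0]},
    {"gripper": 0.5, "offset": [0.006, 0, 0], "rotation": [0, 0, 0]},
    {"gripper": 0.5, "offset": [0.006, 0, 0], "rotation": [0, 0, 0]},
    {"gripper": 0.5, "offset": [0.006, 0, 0], "rotation": [0, 0, 0]},
    {"gripper": 0.5, "offset": [0.006, 0, 0], "rotation": [0, 0, 0]},
    {"gripper": 0.5, "offset": [0.006, 0, 0], "rotation": [0, 0, 0]},
  ],
)

```text
clock: 4.65
position: [0.5627, -0.0401, 0.0569]
ee_rot: [0.793, 0.609, 0.0, -0.0]
ft_force: [0.1, 1.2, 0.3]
grip_width: 0.504
grasp_force: 0.0
```

```bash
python3 -c "
from h import *
goto(0,-.05,.058)
ob=manip.get_obs(); cv2.imwrite('pics/w2.png',imaging.camera('wrist'))"
```

```text
clock 4.65 jig pos [ 1.000e-04 -1.272e-01  5.690e-02] shift [ 0.0772 -0.0001 -0.0011] yaw off jig 0.01 tilt [ 0.  0. -1.] F [-0.23  1.23] 0.26 g 0.5
```

View pics/w2.png

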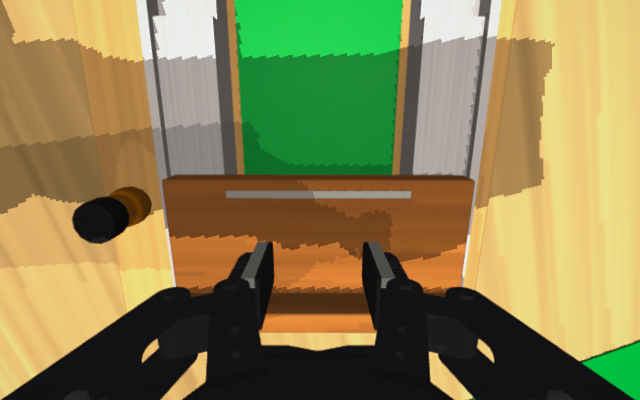

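```bash
python3 -c "
from h import *
ob=manip.get_obs();p,A=jpose(ob)
J=lambda x,y,z:np.r_[o+Rm@[x,y],z]
for d in(0,.011,-.044):
  r=p[1]+d
  print(d,[project('wrist',[J(-.085,a,z)],ob)[0].round(0) for a,z in((r,.08),(r+.012,.08),(r+.012,.058),(r+.08,.058))])
print('tips',project('wrist',[J(x,p[1]+e,p[2]-.011+h) for x in(-.035,) for e in(-.011,.011) for h in(0,.011)],ob).round(0))
"
```

```text
0 [array([146., 258.]), array([142., 235.]), array([163., 221.]), array([146.,  92.])]
0.011 [array([143., 237.]), array([139., 214.]), array([161., 202.]), array([143.,  68.])]
-0.044 [array([158., 333.]), array([155., 314.]), array([173., 291.]), array([158., 178.])]
tips [[259. 250.]
 [256. 258.]
 [257. 216.]
 [254. 222.]]
```

```bash
python3 -c "
from h import *
a=imaging.camera('side')[110:270,220:420]; b=imaging.camera('top')[95:255,195:395]
c=np.hstack([a,b]); cv2.imwrite('pics/s2.png',cv2.resize(c,None,fx=2,fy=3,interpolation=cv2.INTER_CUBIC))
print(manip.get_obs()['position'],manip.get_obs()['ft_force'])"
```

```text
[ 0.56256867 -0.04009099  0.05682375] [-0.81372462 -0.39882541  0.50955198]
```

View pics/s2.png

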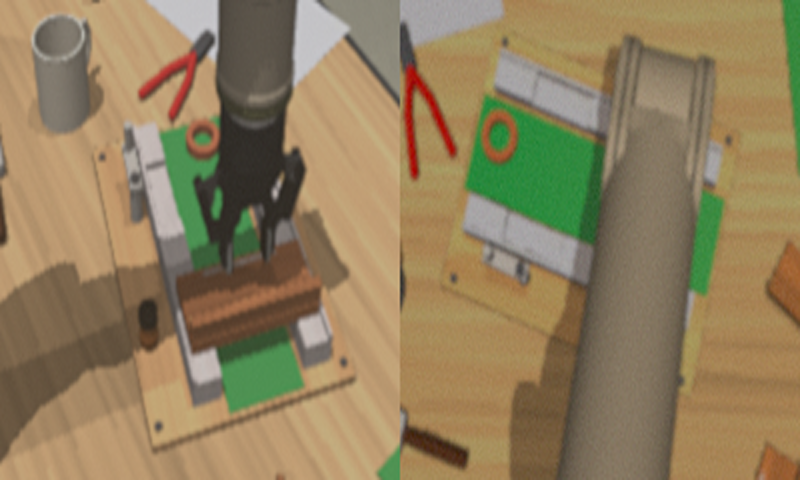

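```bash
python3 -c "
from h import *
ob=manip.get_obs();p,A=jpose(ob)
for dz in(.011,0,-.033): print(dz,project('side',[ob['position']+A@[0,y,dz] for y in(-.026,.026)]).round(0), project('wrist',[ob['position']+A@[e,y,dz] for e in(-.011,.011) for y in(-.021,.021)],ob).round(0).tolist())
print(manip.finger_overhang)
"
```

```text
0.011 [[333. 209.]
 [352. 205.]] [[282.0, 250.0], [351.0, 250.0], [281.0, 216.0], [352.0, 216.0]]
0 [[333. 206.]
 [352. 202.]] [[280.0, 258.0], [353.0, 258.0], [279.0, 222.0], [354.0, 222.0]]
-0.033 [[333. 197.]
 [353. 193.]] [[272.0, 289.0], [360.0, 289.0], [270.0, 246.0], [362.0, 246.0]]
0.011
```

Side view: the fingers are above the board and beyond the batten. They passed over it, and the board hasn't moved. Tip pixels in the wrist view (272,243)/(363,243) and the side view (333,199)/(354,196) put the real fingertips about 30 mm behind the TCP, not 11 mm ahead. So the tips are at z≈0.088 now. I'll back off over the batten and come down lower.

Request:
jog_arm(
  deltas=[
    {"gripper": 0.5, "offset": [0, 0, -0.015], "rotation": [0, 0, 0]},
    {"gripper": 0.5, "offset": [0, 0, -0.02], "rotation": [0, 0, 0]},
    {"gripper": 0.5, "offset": [-0.01, 0, 0], "rotation": [0, 0, 0]},
    {"gripper": 0.5, "offset": [-0.02, 0, 0], "rotation": [0, 0, 0]},
    {"gripper": 0.5, "offset": [-0.02, 0, 0], "rotation": [0, 0, 0]},
    {"gripper": 0.5, "offset": [-0.02, 0, 0], "rotation": [0, 0, 0]},
    {"gripper": 0.5, "offset": [-0.015, 0, 0], "rotation": [0, 0, 0]},
    {"gripper": 0.5, "offset": [-0.005, 0, 0], "rotation": [0, 0, 0]},
    {"gripper": 0.5, "offset": [0, 0, 0.015], "rotation": [0, 0, 0]},
    {"gripper": 0.5, "offset": [0, 0, 0.02], "rotation": [0, 0, 0]},
    {"gripper": 0.5, "offset": [0, 0, 0.015], "rotation": [0, 0, 0]},
    {"gripper": 0.5, "offset": [0, 0, 0.01], "rotation": [0, 0, 0]},
    {"gripper": 0.5, "offset": [0, 0, 0], "rotation": [0, 0, 0]},
    {"gripper": 0.5, "offset": [0, 0, 0], "rotation": [0, 0, 0]},
  ],
)

```text
clock: 6.2
position: [0.5395, -0.1274, 0.032]
ee_rot: [0.793, 0.609, -0.0, 0.0]
ft_force: [0.2, -0.0, 0.8]
grip_width: 0.498
grasp_force: 0.0
```

```bash
python3 -c "
from h import *
goto(0,-.182,.028)
ob=manip.get_obs();p,A=jpose(ob)
a=imaging.camera('wrist'); b=imaging.camera('side')[110:270,220:420]
cv2.imwrite('pics/s3.png',np.vstack([cv2.resize(a[120:320],(640,200)),cv2.resize(b,(640,380),interpolation=cv2.INTER_CUBIC)]))"
```

```text
clock 6.2 jig pos [ 2.000e-04 -2.175e-01  3.200e-02] shift [ 0.0355 -0.0002  0.004 ] yaw off jig 0.02 tilt [-0. -0. -1.] F [0.17 0.  ] 0.76 g 0.5
```

View pics/s3.png

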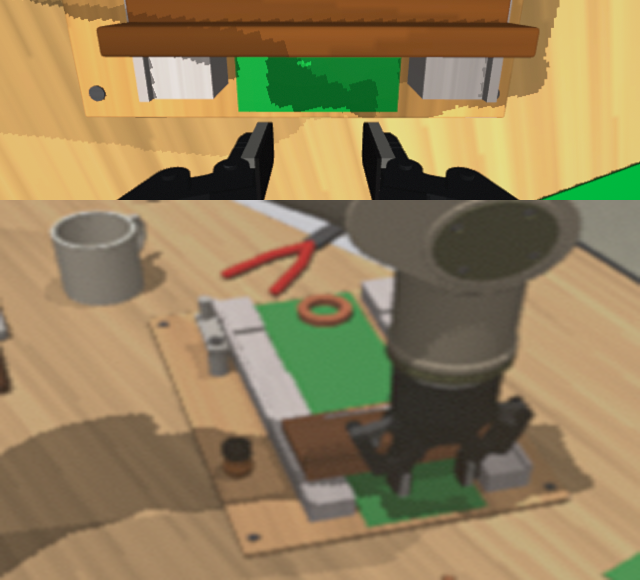

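Wrist and side views: the tips are now behind the batten, at side crop (403,490) and (467,480), over the mat and clear of the rails. I'll push from here.

Request:
jog_arm(
  deltas=[
    {"gripper": 0.5, "offset": [0.005, 0, 0.004], "rotation": [0, 0, 0]},
    {"gripper": 0.5, "offset": [0.008, 0, 0], "rotation": [0, 0, 0]},
    {"gripper": 0.5, "offset": [0.006, 0, 0], "rotation": [0, 0, 0]},
    {"gripper": 0.5, "offset": [0.004, 0, 0], "rotation": [0, 0, 0]},
    {"gripper": 0.5, "offset": [0.004, 0, 0], "rotation": [0, 0, 0]},
    {"gripper": 0.5, "offset": [0.004, 0, 0], "rotation": [0, 0, 0]},
    {"gripper": 0.5, "offset": [0.004, 0, 0], "rotation": [0, 0, 0]},
    {"gripper": 0.5, "offset": [0.005, 0, 0], "rotation": [0, 0, 0]},
    {"gripper": 0.5, "offset": [0.005, 0, 0], "rotation": [0, 0, 0]},
    {"gripper": 0.5, "offset": [0.005, 0, 0], "rotation": [0, 0, 0]},
    {"gripper": 0.5, "offset": [0.005, 0, 0], "rotation": [0, 0, 0]},
  ],
)

```text
clock: 7.4
position: [0.5536, -0.0742, 0.0279]
ee_rot: [0.793, 0.609, -0.0, 0.0]
ft_force: [-1.4, -2.3, 0.8]
grip_width: 0.498
grasp_force: 1.3
```

```bash
cat >> h.py <<'E'
def rear():
    "jig y of the mat's visible near limit = batten rear edge, by colour along the centre column"
    ob=manip.get_obs(); im=imaging.camera('wrist'); p,A=jpose(ob)
    h=cv2.cvtColor(im,cv2.COLOR_BGR2HSV); g=cv2.inRange(h,(40,120,40),(80,255,255))
    for c in(290,317,345):
        col=g[:,c]; rows=np.flatnonzero(np.diff((col>0).astype(int)))
        print('col',c,'green edges',rows[:8],[((cast('wrist',[(c,r)],.08,ob)[0,:2]-o)@Rm)[1].round(3) for r in rows[:8]],[((cast('wrist',[(c,r)],.058,ob)[0,:2]-o)@Rm)[1].round(3) for r in rows[:8]])
E
python3 -c "
from h import *
goto(0,-.0,.028); rear()"
```

```text
clock 7.4 jig pos [ 1.000e-04 -1.624e-01  2.790e-02] shift [ 1.624e-01 -1.000e-04 -1.000e-04] yaw off jig -0.0 tilt [ 0. -0. -1.] F [-0.73 -2.61] 0.75 g 0.5
col 290 green edges [ 54 259 311] [np.float64(-0.074), np.float64(-0.149), np.float64(-0.173)] [np.float64(-0.07), np.float64(-0.159), np.float64(-0.188)]
col 317 green edges [ 54 259 311] [np.float64(-0.074), np.float64(-0.149), np.float64(-0.172)] [np.float64(-0.07), np.float64(-0.159), np.float64(-0.188)]
col 345 green edges [ 54 259 311] [np.float64(-0.074), np.float64(-0.149), np.float64(-0.173)] [np.float64(-0.07), np.float64(-0.159), np.float64(-0.188)]
```

Request:
jog_arm(
  deltas=[
    {"gripper": 0.5, "offset": [0.006, 0, 0], "rotation": [0, 0, 0]},
    {"gripper": 0.5, "offset": [0.006, 0, 0], "rotation": [0, 0, 0]},
    {"gripper": 0.5, "offset": [0.006, 0, 0], "rotation": [0, 0, 0]},
    {"gripper": 0.5, "offset": [0.006, 0, 0], "rotation": [0, 0, 0]},
    {"gripper": 0.5, "offset": [0.006, 0, 0], "rotation": [0, 0, 0]},
    {"gripper": 0.5, "offset": [0.006, 0, 0], "rotation": [0, 0, 0]},
    {"gripper": 0.5, "offset": [0.006, 0, 0], "rotation": [0, 0, 0]},
    {"gripper": 0.5, "offset": [0.006, 0, 0], "rotation": [0, 0, 0]},
    {"gripper": 0.5, "offset": [0.006, 0, 0], "rotation": [0, 0, 0]},
    {"gripper": 0.5, "offset": [0.006, 0, 0], "rotation": [0, 0, 0]},
    {"gripper": 0.5, "offset": [0.006, 0, 0], "rotation": [0, 0, 0]},
    {"gripper": 0.5, "offset": [0.006, 0, 0], "rotation": [0, 0, 0]},
    {"gripper": 0.5, "offset": [0.006, 0, 0], "rotation": [0, 0, 0]},
    {"gripper": 0.5, "offset": [0.006, 0, 0], "rotation": [0, 0, 0]},
    {"gripper": 0.5, "offset": [0.006, 0, 0], "rotation": [0, 0, 0]},
    {"gripper": 0.5, "offset": [0.006, 0, 0], "rotation": [0, 0, 0]},
    {"gripper": 0.5, "offset": [0.006, 0, 0], "rotation": [0, 0, 0]},
    {"gripper": 0.5, "offset": [0.006, 0, 0], "rotation": [0, 0, 0]},
    {"gripper": 0.5, "offset": [0.006, 0, 0], "rotation": [0, 0, 0]},
    {"gripper": 0.5, "offset": [0.005, 0, 0], "rotation": [0, 0, 0]},
  ],
)

```text
clock: 9.45
position: [0.5842, 0.0416, 0.0277]
ee_rot: [0.793, 0.609, 0.0, -0.0]
ft_force: [-1.3, -1.5, -0.3]
grip_width: 0.499
grasp_force: 0.7
```

```bash
python3 -c "
from h import *
goto(0,-.02,.028); rear()"
```

```text
clock 9.45 jig pos [-0.0002 -0.0427  0.0277] shift [ 0.0227  0.0002 -0.0003] yaw off jig 0.03 tilt [-0.  0. -1.] F [-0.87 -1.77] -0.27 g 0.5
col 290 green edges [ 60 255 346] [np.float64(0.044), np.float64(-0.027), np.float64(-0.07)] [np.float64(0.047), np.float64(-0.037), np.float64(-0.089)]
col 317 green edges [ 60 255 351] [np.float64(0.044), np.float64(-0.027), np.float64(-0.073)] [np.float64(0.047), np.float64(-0.037), np.float64(-0.092)]
col 345 green edges [ 60 255 346] [np.float64(0.044), np.float64(-0.027), np.float64(-0.07)] [np.float64(0.047), np.float64(-0.037), np.float64(-0.089)]
```

Request:
jog_arm(
  deltas=[
    {"gripper": 0.5, "offset": [0.003, 0, 0], "rotation": [0, 0, 0]},
    {"gripper": 0.5, "offset": [0.003, 0, 0], "rotation": [0, 0, 0]},
    {"gripper": 0.5, "offset": [0.003, 0, 0], "rotation": [0, 0, 0]},
    {"gripper": 0.5, "offset": [0.003, 0, 0], "rotation": [0, 0, 0]},
    {"gripper": 0.5, "offset": [0.002, 0, 0], "rotation": [0, 0, 0]},
    {"gripper": 0.5, "offset": [0.002, 0, 0], "rotation": [0, 0, 0]},
    {"gripper": 0.5, "offset": [0.002, 0, 0], "rotation": [0, 0, 0]},
  ],
)

```text
clock: 10.2
position: [0.5888, 0.0581, 0.0279]
ee_rot: [0.793, 0.609, 0.0, -0.0]
ft_force: [0.4, -1.3, -1.1]
grip_width: 0.501
grasp_force: 0.7
```

```bash
python3 -c "
from h import *
goto(0,-.02,.028); rear()"
```

```text
clock 10.2 jig pos [ 0.     -0.0256  0.0279] shift [ 0.0056 -0.     -0.0001] yaw off jig -0.0 tilt [-0.  0. -1.] F [ 0.76 -1.15] -1.07 g 0.5
col 290 green edges [ 60 254 346] [np.float64(0.061), np.float64(-0.01), np.float64(-0.053)] [np.float64(0.065), np.float64(-0.02), np.float64(-0.072)]
col 317 green edges [ 15  60 254 351] [np.float64(0.075), np.float64(0.061), np.float64(-0.01), np.float64(-0.056)] [np.float64(0.081), np.float64(0.065), np.float64(-0.02), np.float64(-0.075)]
col 345 green edges [ 23  60 254 346] [np.float64(0.073), np.float64(0.061), np.float64(-0.01), np.float64(-0.053)] [np.float64(0.078), np.float64(0.065), np.float64(-0.02), np.float64(-0.072)]
```

Not dropped yet, still sliding at 1–2 N. I'll keep going in small steps.

Request:
jog_arm(
  deltas=[
    {"gripper": 0.5, "offset": [0.002, 0, 0], "rotation": [0, 0, 0]},
    {"gripper": 0.5, "offset": [0.002, 0, 0], "rotation": [0, 0, 0]},
    {"gripper": 0.5, "offset": [0.002, 0, 0], "rotation": [0, 0, 0]},
    {"gripper": 0.5, "offset": [0, 0, 0], "rotation": [0, 0, 0]},
  ],
)

```text
clock: 10.65
position: [0.5905, 0.0643, 0.0279]
ee_rot: [0.793, 0.609, 0.0, -0.0]
ft_force: [-0.2, -0.6, 0.0]
grip_width: 0.504
grasp_force: 0.0
```

```bash
python3 -c "
from h import *
goto(0,-.02,.028); rear()"
```

```text
clock 10.65 jig pos [-0.     -0.0191  0.0279] shift [-0.0009  0.     -0.0001] yaw off jig 0.03 tilt [ 0.  0. -1.] F [-0.04 -0.66] 0.04 g 0.5
col 290 green edges [ 58 250 346] [np.float64(0.068), np.float64(-0.002), np.float64(-0.047)] [np.float64(0.072), np.float64(-0.011), np.float64(-0.065)]
col 317 green edges [ 29  57 250 351] [np.float64(0.077), np.float64(0.069), np.float64(-0.002), np.float64(-0.049)] [np.float64(0.082), np.float64(0.072), np.float64(-0.011), np.float64(-0.068)]
col 345 green edges [ 11  37  58 250 346] [np.float64(0.083), np.float64(0.075), np.float64(0.068), np.float64(-0.002), np.float64(-0.047)] [np.float64(0.089), np.float64(0.08), np.float64(0.072), np.float64(-0.011), np.float64(-0.065)]
```

Request:
jog_arm(
  deltas=[
    {"gripper": 0.5, "offset": [0.002, 0, 0], "rotation": [0, 0, 0]},
    {"gripper": 0.5, "offset": [0.002, 0, 0], "rotation": [0, 0, 0]},
    {"gripper": 0.5, "offset": [0, 0, 0], "rotation": [0, 0, 0]},
  ],
)

```text
clock: 11.0
position: [0.5912, 0.0664, 0.028]
ee_rot: [0.793, 0.609, -0.001, 0.0]
ft_force: [-3.0, -5.2, 3.2]
grip_width: 0.497
grasp_force: 2.7
```

```bash
python3 -c "
from h import *
goto(0,-.02,.028); rear()"
```

```text
clock 11.0 jig pos [ 0.0001 -0.0169  0.028 ] shift [-0.0031 -0.0001  0.    ] yaw off jig -0.05 tilt [-0.001 -0.001 -1.   ] F [-1.61 -5.77] 3.17 g 0.5
col 290 green edges [ 58 251 346] [np.float64(0.071), np.float64(0.0), np.float64(-0.045)] [np.float64(0.074), np.float64(-0.01), np.float64(-0.063)]
col 317 green edges [ 34  58 250 351] [np.float64(0.078), np.float64(0.071), np.float64(0.001), np.float64(-0.047)] [np.float64(0.083), np.float64(0.074), np.float64(-0.009), np.float64(-0.066)]
col 345 green edges [ 16  42  58 250 346] [np.float64(0.084), np.float64(0.076), np.float64(0.071), np.float64(0.001), np.float64(-0.045)] [np.float64(0.089), np.float64(0.08), np.float64(0.074), np.float64(-0.009), np.float64(-0.063)]
```

The board has dropped: the drive force fell to zero, then rose to 6 N at the notch's far end. Next I'll back off, rise, close the fingers and go over beside the latch.

Request:
jog_arm(
  deltas=[
    {"gripper": 0.5, "offset": [-0.006, 0, 0], "rotation": [0, 0, 0]},
    {"gripper": 0.5, "offset": [-0.014, 0, 0], "rotation": [0, 0, 0]},
    {"gripper": 0.5, "offset": [-0.005, 0, -0.02], "rotation": [0, 0, 0]},
    {"gripper": 0.5, "offset": [0, 0, -0.035], "rotation": [0, 0, 0]},
    {"gripper": 0.2, "offset": [0, 0, -0.035], "rotation": [0, 0, 0]},
    {"gripper": 0, "offset": [0, -0.02, 0], "rotation": [0, 0, 0]},
    {"gripper": 0, "offset": [0.025, -0.03, 0], "rotation": [0, 0, 0]},
    {"gripper": 0, "offset": [0.03, -0.03, 0], "rotation": [0, 0, 0]},
    {"gripper": 0, "offset": [0.03, -0.03, 0], "rotation": [0, 0, 0]},
    {"gripper": 0, "offset": [0.025, -0.03, 0], "rotation": [0, 0, 0]},
    {"gripper": 0, "offset": [0, 0, 0], "rotation": [0, 0, 0]},
    {"gripper": 0, "offset": [0, 0, 0], "rotation": [0, 0, 0]},
    {"gripper": 0, "offset": [0, 0, 0], "rotation": [0, 0, 0]},
  ],
)

```text
clock: 12.35
position: [0.4787, 0.1844, 0.118]
ee_rot: [0.794, 0.608, 0.0, 0.0]
ft_force: [-0.4, 0.5, 0.2]
grip_width: 0.001
grasp_force: 0.0
```

```bash
python3 -c "
from h import *
goto(-.132,.082,.045)
ob=manip.get_obs();p,A=jpose(ob)
J=lambda x,y,z:np.r_[o+Rm@[x,y],z]
a=imaging.camera('wrist'); b=imaging.camera('side')[110:270,220:420]
print(project('wrist',[J(-.107,.037,.0605),J(-.107,.082,.0905),J(-.107,.082,.0605)],ob).round(0))
cv2.imwrite('pics/s4.png',np.vstack([cv2.resize(a[60:400],(480,255)),cv2.resize(b,(480,345),interpolation=cv2.INTER_CUBIC)]))
for dz in(.011,0,-.01,-.02,-.03): print(dz,project('side',[ob['position']+A@[0,0,dz]])[0].round(0),project('wrist',[ob['position']+A@[.011,-.014,dz],ob['position']+A@[.011,.014,dz]],ob).round(0))"
```

```text
clock 12.35 jig pos [-0.1389  0.068   0.118 ] shift [0.014  0.0069 0.073 ] yaw off jig -0.1 tilt [ 0. -0. -1.] F [-0.48  0.42] 0.21 g 0.0
[[358. 249.]
 [367. 203.]
 [360. 192.]]
0.011 [272. 151.] [[293. 216.]
 [340. 216.]]
0 [272. 148.] [[291. 222.]
 [342. 222.]]
-0.01 [272. 145.] [[290. 229.]
 [343. 229.]]
-0.02 [272. 142.] [[288. 236.]
 [345. 236.]]
-0.03 [271. 139.] [[286. 243.]
 [346. 243.]]
```

View pics/s4.png

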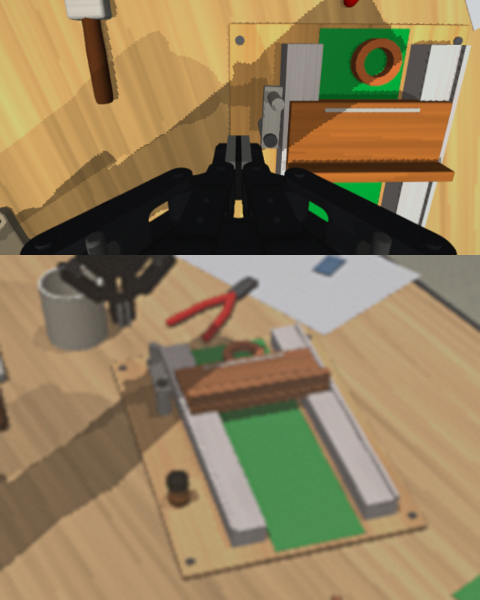

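Wrist crop: the board sits flat in the notch. The latch pivot is at (270,140) and the pin top at (280,104), so the latch is at about 0–0.1 rad. Shut tips are again about 30 mm behind the TCP (row 243 in the full picture). I'll lower beside the pin and sweep it round.

Request:
jog_arm(
  deltas=[
    {"gripper": 0, "offset": [0.014, 0, 0.02], "rotation": [0, 0, 0]},
    {"gripper": 0, "offset": [0, 0, 0.03], "rotation": [0, 0, 0]},
    {"gripper": 0, "offset": [0, 0, 0.024], "rotation": [0, 0, 0]},
    {"gripper": 0, "offset": [0, 0.003, 0], "rotation": [0, 0, 0]},
    {"gripper": 0, "offset": [0, 0.004, 0], "rotation": [0, 0, 0]},
    {"gripper": 0, "offset": [0.001, 0.006, 0], "rotation": [0, 0, 0]},
    {"gripper": 0, "offset": [0.001, 0.006, 0], "rotation": [0, 0, 0]},
    {"gripper": 0, "offset": [0.001, 0.006, 0], "rotation": [0, 0, 0]},
    {"gripper": 0, "offset": [0, 0.006, 0], "rotation": [0, 0, 0]},
  ],
)

```text
clock: 13.35
position: [0.5131, 0.1944, 0.0443]
ee_rot: [0.793, 0.609, 0.0, -0.0]
ft_force: [-1.4, 0.1, 0.5]
grip_width: -0.0
grasp_force: 0.7
```

```bash
python3 -c "
from h import *
goto(-.108,.085,.044)
ob=manip.get_obs()
a=imaging.camera('wrist')
cv2.imwrite('pics/s5.png',a[100:340,160:560])
"
```

```text
clock 13.35 jig pos [-0.1083  0.0866  0.0443] shift [-0.0016  0.0003  0.0003] yaw off jig 0.01 tilt [ 0.  0. -1.] F [-1.43 -0.25] 0.45 g -0.0
```

View pics/s5.png

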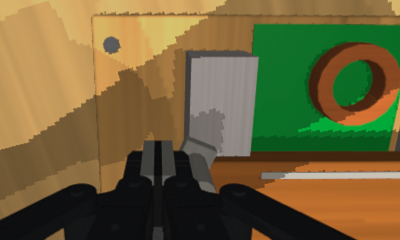

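The picture shows the latch arm (205,150) turning ahead of the fingertips at 1.4 N. I'll continue the arc.

Request:
jog_arm(
  deltas=[
    {"gripper": 0, "offset": [-0.002, 0.005, 0], "rotation": [0, 0, 0]},
    {"gripper": 0, "offset": [-0.001, 0.005, 0], "rotation": [0, 0, 0]},
    {"gripper": 0, "offset": [-0.001, 0.005, 0], "rotation": [0, 0, 0]},
    {"gripper": 0, "offset": [-0.002, 0.005, 0], "rotation": [0, 0, 0]},
    {"gripper": 0, "offset": [-0.003, 0.004, 0], "rotation": [0, 0, 0]},
    {"gripper": 0, "offset": [-0.003, 0.004, 0], "rotation": [0, 0, 0]},
    {"gripper": 0, "offset": [-0.003, 0.004, 0], "rotation": [0, 0, 0]},
    {"gripper": 0, "offset": [-0.003, 0.004, 0], "rotation": [0, 0, 0]},
    {"gripper": 0, "offset": [-0.004, 0.003, 0], "rotation": [0, 0, 0]},
    {"gripper": 0, "offset": [-0.004, 0.003, 0], "rotation": [0, 0, 0]},
    {"gripper": 0, "offset": [-0.003, 0.002, 0], "rotation": [0, 0, 0]},
    {"gripper": 0, "offset": [0, 0, 0], "rotation": [0, 0, 0]},
  ],
)

```text
clock: 14.6
position: [0.5478, 0.1541, 0.044]
ee_rot: [0.793, 0.609, 0.0, 0.0]
ft_force: [0.4, -0.2, -0.4]
grip_width: 0.001
grasp_force: 0.0
```

```bash
python3 -c "
from h import *
goto(-.062,.054,.044)"
```

```text
clock 14.6 jig pos [-0.0644  0.0566  0.044 ] shift [-0.0026  0.0024  0.    ] yaw off jig -0.05 tilt [ 0. -0. -1.] F [ 0.39 -0.08] -0.43 g 0.0
```

Request:
jog_arm(
  deltas=[
    {"gripper": 0, "offset": [-0.002, 0.002, 0], "rotation": [0, 0, 0]},
    {"gripper": 0, "offset": [-0.002, 0, 0], "rotation": [0, 0, 0]},
    {"gripper": 0, "offset": [-0.002, 0, 0], "rotation": [0, 0, 0]},
    {"gripper": 0, "offset": [0, 0, 0], "rotation": [0, 0, 0]},
  ],
)

```text
clock: 15.0
position: [0.5487, 0.1515, 0.0443]
ee_rot: [0.792, 0.61, 0.002, -0.001]
ft_force: [5.4, 9.6, -4.7]
grip_width: -0.0
grasp_force: 5.1
```

```bash
python3 -c "
from h import *
goto(-.062,.054,.044)"
```

```text
clock 15.0 jig pos [-0.0628  0.0544  0.0443] shift [-0.0004  0.0008  0.0003] yaw off jig 0.13 tilt [ 0.003  0.003 -1.   ] F [ 2.69 10.7 ] -4.7 g -0.0
```

The latch is at its stop, with 11 N at the expected place. Now I'll back off, rise and check.

Request:
jog_arm(
  deltas=[
    {"gripper": 0, "offset": [0.008, 0, 0], "rotation": [0, 0, 0]},
    {"gripper": 0, "offset": [0.012, 0, 0], "rotation": [0, 0, 0]},
    {"gripper": 0, "offset": [0, 0, -0.03], "rotation": [0, 0, 0]},
    {"gripper": 0, "offset": [0, 0, -0.04], "rotation": [0, 0, 0]},
    {"gripper": 0, "offset": [-0.03, 0, -0.04], "rotation": [0, 0, 0]},
    {"gripper": 0, "offset": [-0.04, 0, 0], "rotation": [0, 0, 0]},
    {"gripper": 0, "offset": [-0.03, 0, 0], "rotation": [0, 0, 0]},
    {"gripper": 0, "offset": [0, 0, 0], "rotation": [0, 0, 0]},
    {"gripper": 0, "offset": [0, 0, 0], "rotation": [0, 0, 0]},
  ],
)

```text
clock: 15.9
position: [0.5273, 0.0716, 0.1541]
ee_rot: [0.793, 0.609, 0.0, -0.0]
ft_force: [0.4, 0.6, -0.7]
grip_width: -0.002
grasp_force: 0.0
```

```bash
python3 -c "
from h import *
goto(-.062,.054,.044)
ob=manip.get_obs()
cv2.imwrite('pics/s6.png',imaging.camera('wrist'))
J=lambda x,y,z:np.r_[o+Rm@[x,y],z]
print(project('wrist',[J(-.107,.037,.0605),J(-.062,.037,.0905)],ob).round(0))"
```

```text
clock 15.9 jig pos [-0.0629 -0.0284  0.1541] shift [0.0824 0.0008 0.1102] yaw off jig -0.04 tilt [ 0.  0. -1.] F [0.22 0.68] -0.72 g -0.0
[[261. 119.]
 [318. 119.]]
```

View pics/s6.png

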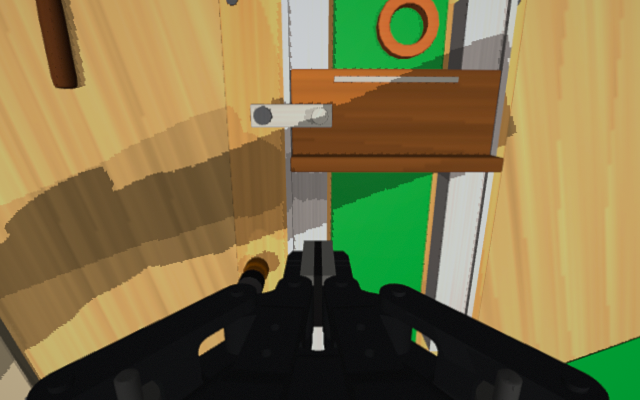

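The latch arm lies square across the board, with its pivot at (262,116) and pin at (319,115). The board is flat in the notch, and the gripper is clear of everything, so I'll hand in.

```bash
python3 -c "
from workcell import workorder
print(workorder.hand_in())"
```

```text
the job is handed in; nothing more can be done
None
```

The board is down flat in the notch, the latch is turned to its stop across it, and the job was handed in at about 16 s with the gripper clear; the hand-in gave no verdict.

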